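# Turn the flashlight over in the spring clip and stand it on its charger

## Task

The flashlight has been left standing on its lens, but it charges tail-down. Lay it level in the spring clip on the wooden block, barrel pressed fully home, and let go so that you can take it again from its other end; then set it down gently in the charger's cup, lens up, tail on the cup's floor, and leave it standing there. Do not disturb the glue bottle, the screwdriver, the tape measure or the bin of bolts.

Things in the scene. Friction and masses are not known exactly. Their poses are not given: they have to be found in the camera images.
- torch_center (a point): Yellow and black cylindrical flashlight, 180 mm long, about 0.2 kg, loose, starting upright on its lens. This point lies on its axis half-way along, 90 mm from either end. z points from the lens to the tail (up at the start). Its centre of mass is about 15 mm from here towards the lens.
- torch_lens (a point): Centre of the flashlight's flat lens face; axes as torch_center. From here on: a black head 44 mm in diameter for 45 mm, a cone for 15 mm, then a plain barrel 32 mm in diameter for 120 mm up to the tail (yellow, its last 35 mm black).
- torch_tail (a point): Centre of the flashlight's flat tail face, 32 mm in diameter, with a copper contact; axes as torch_center.
- clip_seat (a point): Steel spring clip, open at the top. This point, 100 mm above the bench, is where the axis of the flashlight's barrel lies when pressed fully home. x is the level direction along which the barrel lies (either way round will do), z up. The clip fits the barrel only, not the head; press straight down with some 10 to 20 N, pull straight up to take out.
- clip: Wooden block under the clip, fixed to the bench, 34 mm along x, 56 mm across, top 80 mm above the bench; foot plate 76 x 96 mm, 4 mm thick. The clip's two sprung jaws are 26 mm wide along x; their throat is about 25 mm wide and flares to about 43 mm at the lips, 25 mm above clip_seat. Origin at the bench, below clip_seat, same axes.
- charger_seat (a point): Black charging base, 90 x 90 mm, 28 mm high, fixed to the bench. This point is the centre of the floor of its round cup, 10 mm above the bench; the cup is 37 mm in diameter, 18 mm deep, with a 3 mm chamfer at its mouth. z up.
- glue: White glue bottle with yellow label, 60 mm diameter, 165 mm high; origin at the centre of its underside. Bystander.
- screwdriver: Red-handled screwdriver lying on the bench, 200 mm long; origin at its middle, underside. Bystander.
- tape: Yellow tape measure, 70 x 40 x 62 mm high; origin at the centre of its underside. Bystander.
- bin: White open bin of bolts, 110 x 140 x 50 mm high; origin at the centre of its underside. Bystander.
Mind the look-alikes: they are no part of the job. Leave any purple look-alike of the clip alone.

How it is judged:
By the outcome, as a careful person would: the job done as asked, in the order asked, and still so for the second after the job is handed in, with the robot touching nothing.
It also fails if it takes over 61 s, if anything falls off the work surface, if the arm or the gripper's body presses on something with over 40 N, if the wrist force passes 120 N, or if a joint passes its speed limit or range.

## Robot

A 7-joint arm with a two-finger parallel gripper is mounted at the origin on the work surface. World frame = base frame: x ahead of the robot, y to its left, z up, the work surface at z = 0. Lengths are in m, angles in rad, forces in N, time in s.
With the tool pointing down it reaches from about 0.425 to 0.925 m from the base axis. Payload 6.8 kg.
Tool frame: the origin (TCP) lies midway between the tips of the shut fingers; the grasp point (between the pads) lies 19 mm behind it; z points along the fingers, y is the direction in which the jaws open and shut (so a half turn about z gives the same grasp; the last joint's range is limited). The gripper opens to 88 mm and grips with 3 to 60 N. Pads are 20 mm wide; open, the fingers measure 115 mm over their backs; the gripper's body (75 mm by 178 mm) begins 61 mm behind the grasp point.
Start: joints at [1.085, 0.477, 0.022, 1.555, -0.011, 1.109, -0.083], TCP at [0.249, -0.627, 0.223] pointing down, gripper open.
Joint ranges: [-2.96, 2.96], [-0.34, 2.1], [-1.41, 1.46], [0.24, 2.44], [-1.37, 4.51], [0.17, 1.92], [-2.96, 2.96]. Speed limits (rad/s): [2.39, 2.39, 3.14, 3.14, 3.14, 3.14, 3.14].

## Interface

Orientations are given as [roll, pitch, yaw] about the fixed x, y, z axes, in that order (R = Rz(yaw) Ry(pitch) Rx(roll)).
In Python, from plant import robot, optics gives the robot as it stands. The module is installed in compiled form; this text tells all that it offers.
- The arm moves only by the shell command python3 -m inch 'ROWS' [OPENING]. ROWS is JSON, a list of rows, each a list of 2 entries, a list of its own where there are three numbers: the shift along the tool's x, y, z in mm, then the turn, a rotation vector about the tool's x, y, z in degrees. In form: [[[tx, ty, tz], [rx, ry, rz]], ...]. A call has exactly 8 rows; each row is the pose to reach, as a shift and turn from the pose commanded when the call began, along the tool's axes at that moment; what a row does not reach only later rows make up. A row lasts 1/8 s, in which the tool goes at most 62.5 mm and 10.7 degrees, less where a joint would pass 70% of its speed; a pose out of reach is approached as far as the arm can. A call with a gripper value outside its range is refused whole. OPENING is the closure in counts, from 0 (fully open) to 255 (shut), set as the call begins (- or left out, the last holds). The fingers move at their own pace and stop on an object; the grip force is fixed at half the most. Time passes only in rows, so rows that repeat a pose let the fingers close, or fill a call up. It gives the time, the measured TCP pose, the force and the opening at its end, in the units of the state.
- robot.get_state(): the state, without advancing time (a new reading comes with each control period).
- optics.grab_frame(name): name is "scene" or "top" or "wrist"; returns a dict with "image" (420x560x3 uint8, red, green, blue), "depth" (420x560 float32, m along the optical axis (not along the pixel's ray), 0 where there is no reading), "K" (3x3 intrinsics, pixels), "R" (3x3) and "t" (3): a world point X has camera coordinates R X + t. Camera axes: x right, y down, z forward; pixel columns grow to the right and rows downward; lengths in m; the calibration is good to about 2 mm. A picture is of the moment at which its call begins.
- robot.close_job(): hands the job in, once; it reports no verdict.
The state is a dict: "t": time; "joint_positions": joint angles; "joint_vel": joint speeds; "effort": joint torques, N m; "position": TCP position; "ee_rot": TCP orientation; "contact_force": force on the tool from outside, world axes, zero at the start; "torque": the same for the moment, N m; "grip_width": finger opening in m.
Only numpy, scipy, OpenCV 4.12 (cv2) and the standard library are available. Lean on these libraries where they do the work, as an engineer would, in place of code of your own. Each camera call takes 0.05 s, during which the arm holds its last target. There are 200 camera calls.

## Working session

There is one attempt and no reset: what is moved stays moved. The work goes in short steps, Python scripts to look and compute and a shell command to move; the robot and the scene stay as the last step left them, time stands still between calls to the robot, and variables do not carry over. Pictures are saved under pics/ and viewed, about 8 in all and at most 12, crops included, and the job is handed in when it is done.

```bash
mkdir -p pics; cat > h.py <<'E'
import numpy as np, cv2
from plant import robot, optics
def grab(n,fn=None):
    f=optics.grab_frame(n); np.savez(f'pics/{n}_last.npz',**f)
    if fn: cv2.imwrite('pics/'+fn,f['image'][:,:,::-1])
    return f
def load(n): return dict(np.load(f'pics/{n}_last.npz'))
def world(f):
    h,w=f['depth'].shape; v,u=np.mgrid[:h,:w]; K=f['K'];d=f['depth']
    c=np.stack([(u-K[0,2])/K[0,0]*d,(v-K[1,2])/K[1,1]*d,d],-1)
    return (c-f['t'])@f['R']
E
python3 - <<'E'
from h import *
s=robot.get_state(); print({k:np.round(v,4) for k,v in s.items()})
a=grab('scene','s0.png');b=grab('top','t0.png')
for f in(a,b): print(f['K'][0,0],(-f['R'].T@f['t']).round(3))
E
```

```text
{'t': np.float64(0.0), 'joint_positions': array([ 1.0849,  0.4778,  0.0223,  1.5565, -0.0115,  1.1093, -0.0831]), 'joint_vel': array([-0.0005,  0.0014,  0.0005, -0.0003, -0.0006,  0.0007, -0.0011]), 'effort': array([-2.00000e-04, -5.82860e+01,  1.53430e+00, -2.72614e+01,
       -5.44000e-02,  1.70000e-02,  2.00000e-04]), 'position': array([ 0.2488, -0.6268,  0.2217]), 'ee_rot': array([-3.1397e+00,  1.0000e-04,  3.7790e-01]), 'contact_force': array([-0.5155, -0.7482, -0.6058]), 'torque': array([-0.0401, -0.0013, -0.0001]), 'grip_width': np.float64(0.0877)}
513.4690690924617 [ 1.284 -0.013  0.994]
509.88575850322775 [ 3.860e-01 -1.000e-03  1.138e+00]
```

View pics/s0.png

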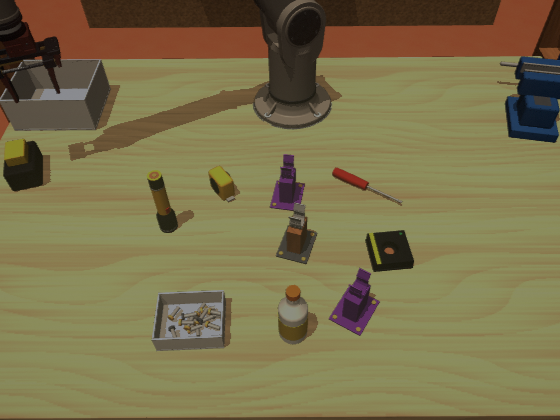

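View pics/t0.png

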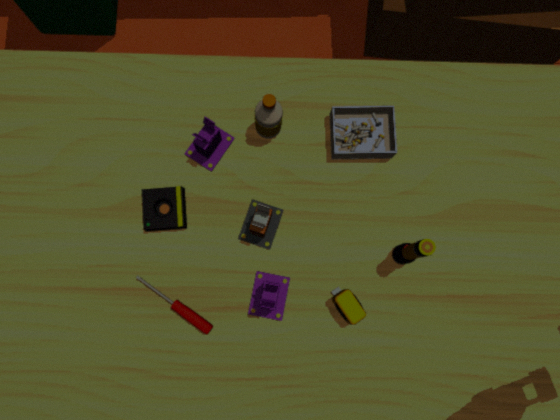

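Candidates for the clip: wooden/steel one at scene (297,238) / top (261,223); purple look-alikes at scene (288,185), (355,303) / top (270,296), (209,145). The description picks the wooden one. Torch: scene (163,200) / top (425,248), with no twin (the yellow tape measure is at top (349,306)). Charger: scene (390,250) / top (164,209).

```bash
python3 - <<'E'
from h import *
from scipy.optimize import least_squares
a=load('scene');b=load('top')
P=np.concatenate([world(f)[f['depth']>0] for f in(a,b)])
Pa,Pb=world(a),world(b)
print('clip top px',Pb[223,261],'torch',Pb[248,427],'charger',Pb[209,164],Pb[198,150])
c=Pb[248,427][:2]
def circ(Q,r):
    return least_squares(lambda p:np.hypot(*(Q[:,:2]-p).T)-r,Q[:,:2].mean(0),loss='soft_l1',f_scale=.002).x
for nm,W in(('scene',Pa[a['depth']>0]),('top',Pb[b['depth']>0])):
    Q=W[np.hypot(*(W[:,:2]-c).T)<.05]
    for lo,hi,r in((.008,.04,.022),(.065,.11,.016),(.11,.17,.016),(.174,.19,None)):
        q=Q[(Q[:,2]>lo)&(Q[:,2]<hi)]
        if len(q)>8: print('torch',nm,lo,len(q),(circ(q,r) if r else q.mean(0)).round(4))
    ch=Pb[209,164][:2]
    Q=W[(np.hypot(*(W[:,:2]-ch).T)<.09)]; q=Q[(Q[:,2]>.022)&(Q[:,2]<.034)]
    print('charger top',nm,len(q),q.mean(0).round(4),cv2.minAreaRect((q[:,:2]*1000).astype(np.float32)))
    cl=Pb[223,261][:2]
    Q=W[np.hypot(*(W[:,:2]-cl).T)<.075]
    for lo,hi in((.002,.010),(.074,.084),(.085,.13)):
        q=Q[(Q[:,2]>lo)&(Q[:,2]<hi)]
        if len(q)>8:print('clip',nm,lo,len(q),q.mean(0).round(4),cv2.minAreaRect((q[:,:2]*1000).astype(np.float32)))
    for nm2,px in (('glue',(118,268)),('bin',(133,363)),('tape',(306,349)),('scr',(316,191)),('p1',(296,270)),('p2',(147,209))):
        if nm=='top': print(nm2,Pb[px].round(3))
t=b['image'][170:270,120:460]; s=a['image'][195:275,260:420]
t=cv2.resize(t,None,fx=2.3,fy=2.3); s=cv2.resize(s,(t.shape[1],320))
cv2.imwrite('pics/crop0.png',np.vstack([t,s])[:,:,::-1])
E
```

```text
clip top px [0.5344955  0.00676835 0.08379235] torch [ 0.48031254 -0.30798897  0.18206275] charger [0.57182644 0.22545235 0.00793904] [0.59272502 0.2539981  0.02641382]
torch scene 0.008 158 [ 0.4854 -0.3131]
torch scene 0.065 187 [ 0.4855 -0.3132]
torch scene 0.11 270 [ 0.4852 -0.3131]
torch scene 0.174 143 [ 0.4873 -0.3119  0.179 ]
charger top scene 1125 [0.577  0.2199 0.0275] ((573.844482421875, 220.12399291992188), (94.61705017089844, 91.94292449951172), 5.793570518493652)
clip scene 0.002 609 [0.5566 0.0054 0.0042] ((537.6880493164062, 7.780418395996094), (145.2267303466797, 136.98739624023438), 89.50140380859375)
clip scene 0.074 157 [0.5602 0.0031 0.0793] ((547.168701171875, 3.259979248046875), (34.1830940246582, 57.142818450927734), 72.95021057128906)
clip scene 0.085 279 [0.5427 0.0053 0.1068] ((545.34716796875, 4.359903335571289), (27.412307739257812, 47.13164138793945), 72.92542266845703)
torch top 0.008 79 [ 0.4828 -0.3077]
torch top 0.065 102 [ 0.4832 -0.3078]
torch top 0.11 148 [ 0.4829 -0.308 ]
torch top 0.174 238 [ 0.4827 -0.3073  0.1788]
charger top top 1459 [0.5712 0.2253 0.0278] ((572.1455688476562, 225.5215606689453), (91.1701889038086, 90.87792205810547), 6.251668453216553)
clip top 0.002 880 [0.5361 0.0095 0.0041] ((533.7996826171875, 6.55999755859375), (143.46505737304688, 147.5414581298828), 9.72468090057373)
clip top 0.074 216 [0.5365 0.0095 0.0802] ((543.2702026367188, 9.015762329101562), (33.93777084350586, 55.235687255859375), 72.63957214355469)
clip top 0.085 201 [0.5481 0.0078 0.1087] ((543.9083251953125, 9.316679954528809), (28.02227210998535, 45.3366813659668), 71.88526153564453)
glue [ 0.754 -0.003  0.112]
bin [ 0.754 -0.22   0.026]
tape [ 0.368 -0.18   0.064]
scr [0.339 0.152 0.023]
p1 [ 0.385 -0.015  0.083]
p2 [0.702 0.124 0.064]
```

View pics/crop0.png

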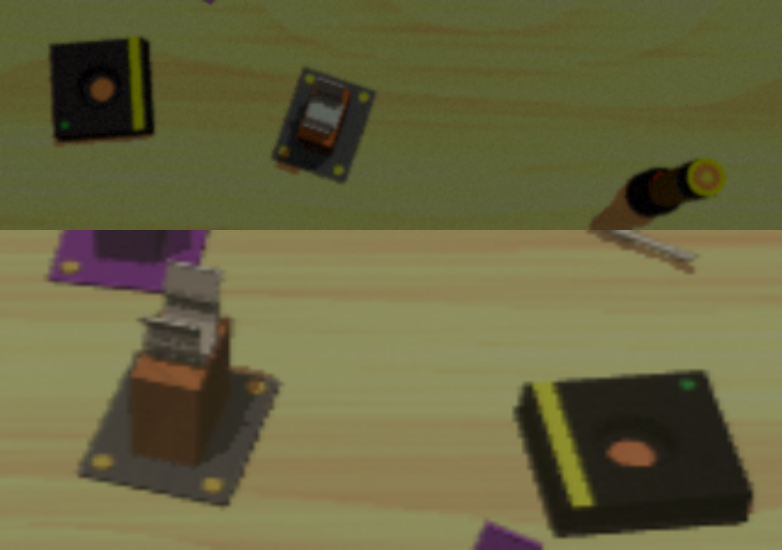

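The crop confirms the wooden block with the steel clip, crop (325,110) and (185,380), and the charger's cup with its copper contact, (102,88) and (632,452). Plan: use tilted grasps of 45° that swing through 90°. Grip near the tail, lay the torch with its tail towards −c (c is the clip's x axis, yaw about 72.7°), press it home, regrasp by the head, then swing it upright into the cup.

```bash
cat >> h.py <<'E'
from scipy.spatial.transform import Rotation as Ro
def target(g,tilt,yaw):
    """g: grasp point; tilt deg: + = tool points towards +yaw dir (tool x dir when down)"""
    a=np.radians(yaw);c=np.array([np.cos(a),np.sin(a),0]);z=np.array([0,0,1.]);T=np.radians(tilt)
    t=np.sin(T)*c-np.cos(T)*z; x=np.cos(T)*c+np.sin(T)*z; y=np.cross(t,x)
    return np.stack([x,y,t],1), np.array(g)+.019*t
def go(*seq):
    """print rows for successive targets from the present pose"""
    s=robot.get_state(); R0=Ro.from_euler('xyz',s['ee_rot']).as_matrix();p0=s['position']
    print('t',round(float(s['t']),2),'F',np.round(s['contact_force'],1),'w',round(float(s['grip_width']),4),'q',np.round(s['joint_positions'],2))
    for q in seq:
        R,p=target(*q)
        print((R0.T@(p-p0)*1000).round(1).tolist(),np.degrees(Ro.from_matrix(R0.T@R).as_rotvec()).round(1).tolist())
E
python3 - <<'E'
from h import *
c=np.array([.297,.955,0]);g=np.array([.484,-.3105,.135]); u=(c+[0,0,1])/2**.5
go((g+.11*u+[0,0,.13],0,72.7),(g+.11*u+[0,0,.05],-45,72.7))
E
```

```text
t 0.1 F [-0.3 -0.2  0.1] w 0.0878 q [ 1.08  0.48  0.02  1.56 -0.01  1.11 -0.08]
[384.2, -268.1, -101.6] [-0.1, -0.0, -51.1]
[375.8, -257.5, -27.2] [-20.1, -42.0, -48.3]
```

```bash
python3 -m inch '[[[40,-20,-60],[0,0,-7]],[[90,-60,-100],[0,0,-15]],[[140,-100,-102],[0,0,-24]],[[190,-135,-102],[0,0,-33]],[[240,-170,-102],[0,0,-42]],[[290,-205,-102],[0,0,-51]],[[340,-240,-102],[0,0,-51]],[[384,-268,-102],[0,0,-51]]]' 0
python3 - <<'E'
from h import *
c=np.array([.297,.955,0]);g=np.array([.484,-.3105,.135]); u=(c+[0,0,1])/2**.5
go((g+.11*u+[0,0,.05],-45,72.7),(g+.10*u,-45,72.7))
E
```

```text
t: 1.1
position: [0.5038, -0.2403, 0.3245]
ee_rot: [-3.141, 0.0, 1.268]
contact_force: [1.2, -0.4, -0.9]
grip_width: 0.088
t 1.1 F [ 1.2 -0.4 -0.9] w 0.088 q [ 0.63  0.23 -0.35  1.69  0.08  1.24 -0.05]
[-8.6, 2.0, 75.2] [-0.0, -45.0, -0.1]
[-15.6, 2.0, 132.3] [-0.0, -45.0, -0.1]
```

```bash
python3 -m inch '[[[-2,2,15],[0,-10,0]],[[-4,2,30],[0,-20,0]],[[-6,2,50],[0,-30,0]],[[-8,2,70],[0,-40,0]],[[-10,2,90],[0,-45,0]],[[-12,2,110],[0,-45,0]],[[-16,2,132],[0,-45,0]],[[-16,2,132],[0,-45,0]]]' 0
python3 - <<'E'
from h import *
c=np.array([.297,.955,0]);g=np.array([.484,-.3105,.135])
go((g,-45,72.7))
print(np.round(robot.get_state()['position'],4))
f=grab('wrist','w1.png'); 
E
```

```text
t: 2.1
position: [0.499, -0.2595, 0.1917]
ee_rot: [-3.139, 0.786, 1.267]
contact_force: [-1.1, 0.2, 0.4]
grip_width: 0.088
t 2.1 F [-1.1  0.2  0.4] w 0.088 q [ 0.18  0.48 -0.3   1.9   0.88  1.32 -0.89]
[2.5, 1.3, 96.7] [-0.2, 0.0, -0.1]
[ 0.499  -0.2595  0.1917]
```

View pics/w1.png

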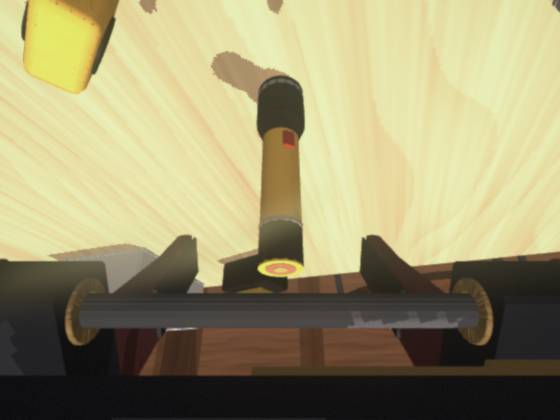

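The wrist view shows the torch's tail ring at (281,267) between the finger tips (195 and 365, midpoint 280), so lateral alignment is good. I'll check the wrist camera's position estimate, then advance.

```bash
python3 - <<'E'
from h import *
from scipy.optimize import least_squares
f=load('wrist');W=world(f)[f['depth']>0]
Q=W[(np.hypot(*(W[:,:2]-[.484,-.3105]).T)<.05)]
for lo,hi,r in((.01,.04,.022),(.065,.11,.016),(.11,.17,.016)):
    q=Q[(Q[:,2]>lo)&(Q[:,2]<hi)]
    if len(q)>8: print(len(q),least_squares(lambda p:np.hypot(*(q[:,:2]-p).T)-r,q[:,:2].mean(0),loss='soft_l1',f_scale=.002).x.round(4))
E
```

```text
1037 [ 0.4841 -0.3113]
1617 [ 0.4843 -0.3114]
2995 [ 0.4842 -0.3115]
```

```bash
python3 -m inch '[[[2,1,15],[0,0,0]],[[2,1,35],[0,0,0]],[[2,1,55],[0,0,0]],[[2,1,70],[0,0,0]],[[2,1,82],[0,0,0]],[[2,1,91],[0,0,0]],[[2,1,96],[0,0,0]],[[2,1,96],[0,0,0]]]' 0
python3 - <<'E'
from h import *
go(([.484,-.3105,.135],-45,72.7)); print(robot.get_state()['position'])
E
```

```text
t: 3.15
position: [0.4816, -0.3216, 0.1233]
ee_rot: [-3.141, 0.785, 1.268]
contact_force: [0.3, 0.2, -0.3]
grip_width: 0.0881
t 3.15 F [ 0.3  0.2 -0.3] w 0.0881 q [ 0.25  0.57 -0.25  1.96  0.99  1.17 -0.94]
[-0.3, -1.0, 2.7] [-0.0, 0.0, -0.0]
[ 0.48156862 -0.32163795  0.12328244]
```

```bash
python3 -m inch '[[[0,0,3],[0,0,0]],[[0,0,3],[0,0,0]],[[0,0,3],[0,0,0]],[[0,0,3],[0,0,0]],[[0,0,3],[0,0,0]],[[0,0,3],[0,0,0]],[[0,0,3],[0,0,0]],[[0,0,3],[0,0,0]]]' 255
python3 -m inch '[[[-10,0,-10],[0,0,0]],[[-30,0,-30],[0,0,0]],[[-60,0,-60],[0,0,0]],[[-90,0,-90],[0,0,0]],[[-120,0,-120],[0,0,0]],[[-140,0,-140],[0,0,0]],[[-150,0,-150],[0,0,0]],[[-150,0,-150],[0,0,0]]]' 255
python3 - <<'E'
from h import *
c=np.array([np.cos(np.radians(72.7)),np.sin(np.radians(72.7)),0])
clip=np.array([.5448,.0063,.1])
go((clip-c*.055+[0,0,.15],45,72.7))
E
```

```text
t: 4.15
position: [0.4808, -0.3236, 0.1213]
ee_rot: [-3.141, 0.786, 1.268]
contact_force: [-1.8, -0.3, 0.3]
grip_width: 0.0316
t: 5.15
position: [0.481, -0.3236, 0.334]
ee_rot: [3.14, 0.785, 1.266]
contact_force: [-0.4, 0.6, -1.5]
grip_width: 0.0314
t 5.15 F [-0.4  0.6 -1.5] w 0.0314 q [ 0.29  0.29 -0.27  1.81  0.84  1.42 -0.58]
[275.6, -37.6, -137.7] [0.1, 90.0, -0.1]
```

```bash
python3 -m inch '[[[15,-2,-8],[0,8,0]],[[40,-5,-20],[0,18,0]],[[65,-9,-32],[0,28,0]],[[90,-12,-45],[0,38,0]],[[120,-16,-60],[0,48,0]],[[150,-20,-75],[0,58,0]],[[175,-24,-88],[0,66,0]],[[200,-27,-100],[0,74,0]]]' 255
python3 - <<'E'
from h import *
c=np.array([np.cos(np.radians(72.7)),np.sin(np.radians(72.7)),0])
clip=np.array([.5448,.0063,.1])
go((clip-c*.055+[0,0,.10],45,72.7))
E
```

```text
t: 6.15
position: [0.5176, -0.1126, 0.2611]
ee_rot: [-3.139, -0.51, 1.266]
contact_force: [-0.1, 1.4, -3.3]
grip_width: 0.0315
t 6.15 F [-0.1  1.4 -3.3] w 0.0315 q [ 0.76  0.29 -0.43  1.86 -0.44  1.08  0.27]
[33.4, -9.3, 104.1] [-0.0, 15.8, -0.2]
```

```bash
python3 -m inch '[[[8,-2,15],[0,6,0]],[[16,-4,30],[0,12,0]],[[24,-6,50],[0,16,0]],[[33,-8,70],[0,16,0]],[[33,-9,85],[0,16,0]],[[33,-9,97],[0,16,0]],[[33,-9,104],[0,16,0]],[[33,-9,104],[0,16,0]]]' 255
python3 - <<'E'
from h import *
c=np.array([np.cos(np.radians(72.7)),np.sin(np.radians(72.7)),0])
clip=np.array([.5448,.0063,.1])
go((clip-c*.055+[0,0,.10],45,72.7))
s=robot.get_state();R=Ro.from_euler('xyz',s['ee_rot']).as_matrix();g=s['position']-.019*R[:,2];print('grasp',g.round(4))
a=grab('scene','s2.png');b=grab('top','t2.png');w=grab('wrist')
for nm,f in(('scene',a),('top',b)):
    W=world(f)[f['depth']>0]
    q=W-g; al=q@c; n=np.array([c[1],-c[0],0])
    sel=(np.abs(q@n)<.035)&(al>-.06)&(al<.16)&(np.abs(q[:,2])<.04)
    q=q[sel];al=al[sel]
    print(nm,'end',np.percentile(al,[.5,99.5]).round(4))
    for lo in(-.04,.03,.05,.095,.11):
        k=q[(al>lo)&(al<lo+.02)]
        if len(k): print(lo,len(k),'lat',np.percentile(k@n,[2,98]).round(4),'ztop',np.percentile(k[:,2],98).round(4))
i=a['image'][130:290,200:420]; j=b['image'][150:310,170:390]
cv2.imwrite('pics/c2.png',np.hstack([cv2.resize(x,(400,291)) for x in(i,j)])[:,:,::-1])
E
```

```text
t: 7.15
position: [0.5335, -0.0347, 0.1874]
ee_rot: [-3.141, -0.785, 1.268]
contact_force: [-0.5, 0.1, -1.7]
grip_width: 0.0318
t 7.15 F [-0.5  0.1 -1.7] w 0.0318 q [ 0.82  0.47 -0.52  1.98 -0.73  0.92  0.54]
[0.0, -1.4, 1.3] [0.0, -0.0, -0.0]
grasp [ 0.5295 -0.0475  0.2009]
scene end [-0.0432  0.1327]
-0.04 216 lat [-0.0249  0.0326] ztop 0.0394
0.03 138 lat [-0.0065  0.0189] ztop 0.0166
0.05 145 lat [-0.0064  0.018 ] ztop 0.0167
0.095 204 lat [-0.0115  0.0243] ztop 0.0219
0.11 204 lat [-0.011   0.0241] ztop 0.0225
top end [-0.0426  0.1354]
-0.04 120 lat [-0.0275  0.0216] ztop 0.0394
0.03 186 lat [-0.0171  0.0131] ztop 0.0173
0.05 184 lat [-0.0171  0.0127] ztop 0.0187
0.095 256 lat [-0.0232  0.0178] ztop 0.0229
0.11 254 lat [-0.0233  0.018 ] ztop 0.0233
```

View pics/c2.png

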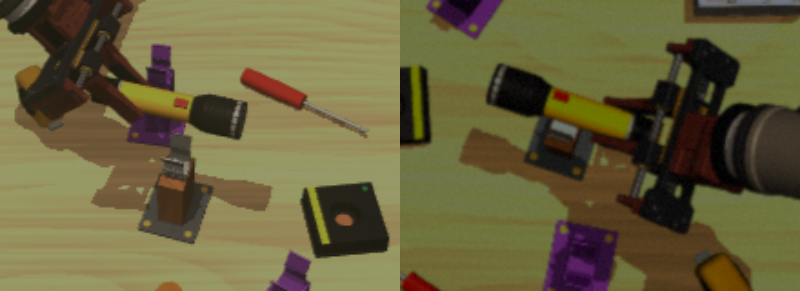

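Torch is level in the grip, about 134 mm from grasp to lens, tail pointing right, over the wooden clip (crop left (175,165), right (560,135)). Each camera shows an opposite lateral bias of about 2 mm, so I use their mean.

```bash
python3 -m inch '[[[3,-1.6,3],[0,0,0]],[[-7,-1.6,13],[0,0,0]],[[-17,-1.6,23],[0,0,0]],[[-27,-1.6,33],[0,0,0]],[[-37,-1.6,43],[0,0,0]],[[-44,-1.6,50],[0,0,0]],[[-46.5,-1.6,52.5],[0,0,0]],[[-46.5,-1.6,52.5],[0,0,0]]]' 255
python3 -m inch '[[[-2,0,2],[0,0,0]],[[-4,0,4],[0,0,0]],[[-6,0,6],[0,0,0]],[[-8,0,8],[0,0,0]],[[-10,0,10],[0,0,0]],[[-11,0,11],[0,0,0]],[[-11,0,11],[0,0,0]],[[-11,0,11],[0,0,0]]]' 255
python3 - <<'E'
from h import *
s=robot.get_state();R=Ro.from_euler('xyz',s['ee_rot']).as_matrix();g=s['position']-.019*R[:,2];print('grasp',g.round(4),s['contact_force'].round(1),s['torque'].round(2))
E
```

```text
t: 8.3
position: [0.5333, -0.0302, 0.1177]
ee_rot: [-3.141, -0.786, 1.268]
contact_force: [-0.3, 0.1, -1.5]
grip_width: 0.0314
t: 9.3
position: [0.5333, -0.03, 0.1023]
ee_rot: [3.141, -0.786, 1.268]
contact_force: [1.1, 0.8, 1.8]
grip_width: 0.0318
grasp [ 0.5293 -0.0428  0.1157] [1.1 0.8 1.8] [-0.19 -0.08 -0.11]
```

```bash
python3 -m inch '[[[-1,0,1],[0,0,0]],[[-2,0,2],[0,0,0]],[[-3,0,3],[0,0,0]],[[-4,0,4],[0,0,0]],[[-5,0,5],[0,0,0]],[[-6,0,6],[0,0,0]],[[-6,0,6],[0,0,0]],[[-6,0,6],[0,0,0]]]' 255
python3 - <<'E'
from h import *
s=robot.get_state();R=Ro.from_euler('xyz',s['ee_rot']).as_matrix();g=s['position']-.019*R[:,2];print('grasp',g.round(4),s['contact_force'].round(1),s['torque'].round(2))
c=np.array([np.cos(np.radians(72.7)),np.sin(np.radians(72.7)),0]);n=np.array([c[1],-c[0],0])
for nm in('scene','top'):
    f=grab(nm);W=world(f)[f['depth']>0]-g
    for lo in(-.04,.02,.07,.095,.11):
        k=W[(W@c>lo)&(W@c<lo+.015)&(abs(W@n)<.03)&(abs(W[:,2])<.03)]
        if len(k): print(nm,lo,len(k),'lat',np.percentile(k@n,[2,98]).round(4),'ztop',(np.percentile(k[:,2],97)+g[2]).round(4))
    if nm=='scene': cv2.imwrite('pics/c3.png',cv2.resize(f['image'][150:270,220:380],(640,480))[:,:,::-1])
E
```

```text
t: 10.3
position: [0.5331, -0.0304, 0.0934]
ee_rot: [-3.141, -0.785, 1.268]
contact_force: [0.6, 0.1, -0.8]
grip_width: 0.0315
grasp [ 0.5291 -0.0432  0.1068] [ 0.6  0.1 -0.8] [-0.77  0.09 -0.14]
scene -0.04 56 lat [-0.0178  0.0296] ztop 0.136
scene 0.02 97 lat [-0.0067  0.0198] ztop 0.1242
scene 0.07 100 lat [-0.0087  0.0223] ztop 0.1265
scene 0.095 136 lat [-0.0094  0.0245] ztop 0.1289
scene 0.11 133 lat [-0.0117  0.0244] ztop 0.1291
top -0.04 43 lat [-0.0096  0.0155] ztop 0.13
top 0.02 131 lat [-0.0226  0.0185] ztop 0.1239
top 0.07 124 lat [-0.0202  0.0127] ztop 0.1255
top 0.095 158 lat [-0.0239  0.0183] ztop 0.1302
top 0.11 162 lat [-0.0237  0.0178] ztop 0.1293
```

View pics/c3.png

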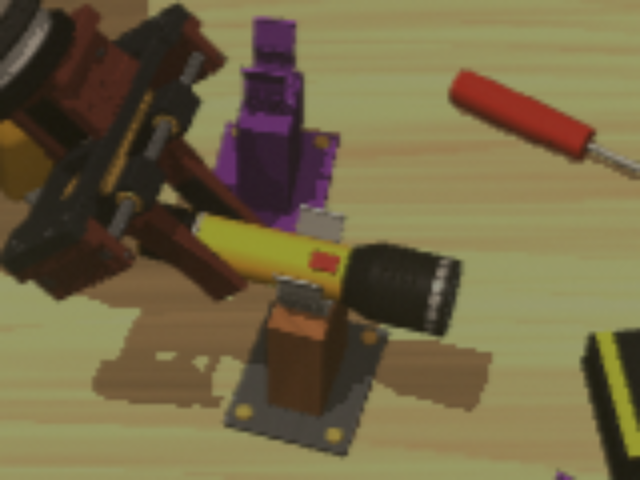

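Barrel sits between the lips, level, wooden clip at (305,300). Press on while watching the force.

```bash
python3 -m inch '[[[-1,0,1],[0,0,0]],[[-2,0,2],[0,0,0]],[[-3,0,3],[0,0,0]],[[-4,0,4],[0,0,0]],[[-5,0,5],[0,0,0]],[[-5.6,0,5.6],[0,0,0]],[[-5.6,0,5.6],[0,0,0]],[[-5.6,0,5.6],[0,0,0]]]' 255
python3 - <<'E'
from h import *
s=robot.get_state();R=Ro.from_euler('xyz',s['ee_rot']).as_matrix();g=s['position']-.019*R[:,2];print('grasp',g.round(4),s['contact_force'].round(1),s['torque'].round(2))
c=np.array([np.cos(np.radians(72.7)),np.sin(np.radians(72.7)),0]);n=np.array([c[1],-c[0],0])
for nm in('scene','top'):
    f=grab(nm);W=world(f)[f['depth']>0]-g
    for lo in(.02,.07,.095,.11):
        k=W[(W@c>lo)&(W@c<lo+.015)&(abs(W@n)<.03)&(abs(W[:,2])<.03)]
        if len(k): print(nm,lo,len(k),'ztop',(np.percentile(k[:,2],97)+g[2]).round(4))
E
```

```text
t: 11.4
position: [0.5332, -0.0304, 0.0864]
ee_rot: [3.142, -0.786, 1.268]
contact_force: [-3.4, -3.4, 6.4]
grip_width: 0.0317
grasp [ 0.5292 -0.0433  0.0998] [-3.4 -3.4  6.4] [-0.05  0.3   0.34]
scene 0.02 97 ztop 0.1168
scene 0.07 96 ztop 0.12
scene 0.095 133 ztop 0.1231
scene 0.11 133 ztop 0.1231
top 0.02 124 ztop 0.117
top 0.07 124 ztop 0.1193
top 0.095 159 ztop 0.1241
top 0.11 155 ztop 0.1242
```

```bash
python3 -m inch '[[[-1,0,1],[0,0,0]],[[-1.5,0,1.5],[0,0,0]],[[-2,0,2],[0,0,0]],[[-2,0,2],[0,0,0]],[[-2,0,2],[0,0,0]],[[-2,0,2],[0,0,0]],[[-2,0,2],[0,0,0]],[[-2,0,2],[0,0,0]]]' 255
python3 - <<'E'
from h import *
s=robot.get_state();print(s['contact_force'].round(1),s['position'])
E
python3 -m inch '[[[0,0,0],[0,0,0]],[[0,0,0],[0,0,0]],[[0,0,0],[0,0,0]],[[0,0,-10],[0,0,0]],[[0,0,-40],[0,0,0]],[[0,0,-80],[0,0,0]],[[0,0,-110],[0,0,0]],[[0,0,-120],[0,0,0]]]' 0
python3 - <<'E'
from h import *
s=robot.get_state();print(s['contact_force'].round(1),s['position'])
g=np.array([.5292,-.0433,.0998])
c=np.array([np.cos(np.radians(72.7)),np.sin(np.radians(72.7)),0]);n=np.array([c[1],-c[0],0])
for nm in('scene','top','wrist'):
    f=grab(nm);W=world(f)[f['depth']>0]-g
    for lo in(-.04,-.02,0,.02,.07,.095,.11):
        k=W[(W@c>lo)&(W@c<lo+.015)&(abs(W@n)<.03)&(abs(W[:,2])<.03)]
        if len(k): print(nm,lo,len(k),'ztop',(np.percentile(k[:,2],97)+g[2]).round(4))
go((g+[0,0,.1]+.05*c,0,72.7))
E
```

```text
t: 12.5
position: [0.5333, -0.0309, 0.0844]
ee_rot: [3.141, -0.787, 1.268]
contact_force: [-7.6, -8.7, 16.5]
grip_width: 0.0311
[-7.6 -8.7 16.5] [ 0.5332794  -0.03092642  0.08442358]
t: 13.5
position: [0.5082, -0.1133, 0.1689]
ee_rot: [3.139, -0.784, 1.268]
contact_force: [0.0, 0.9, -0.8]
grip_width: 0.0877
[ 0.   0.9 -0.8] [ 0.50820008 -0.11325352  0.16885908]
scene -0.04 95 ztop 0.1173
scene -0.02 90 ztop 0.1177
scene 0 89 ztop 0.1173
scene 0.02 97 ztop 0.1171
scene 0.07 98 ztop 0.1198
scene 0.095 132 ztop 0.1235
scene 0.11 133 ztop 0.1233
top -0.04 120 ztop 0.1167
top -0.02 119 ztop 0.117
top 0 113 ztop 0.1174
top 0.02 113 ztop 0.1176
top 0.07 127 ztop 0.119
top 0.095 158 ztop 0.1232
top 0.11 157 ztop 0.1238
wrist -0.04 740 ztop 0.1154
wrist -0.02 648 ztop 0.1156
wrist 0 571 ztop 0.1152
wrist 0.02 617 ztop 0.1151
wrist 0.07 618 ztop 0.1186
wrist 0.095 458 ztop 0.1215
wrist 0.11 440 ztop 0.1214
t 13.65 F [ 0.7  0.1 -0.8] w 0.088 q [ 0.91  0.52 -0.47  1.95 -0.67  1.    0.63]
[94.8, 0.2, 76.2] [0.0, -45.0, -0.0]
```

Released: the barrel lies level, top at about 0.1165 to 0.117 on both fixed cameras (axis about 0.1005 ± 0.001), after a push of 16.5 N. So it is home. Now over to the lens end; I'll also check the clearance to the purple look-alike there.

```bash
python3 - <<'E'
from h import *
c=np.array([np.cos(np.radians(72.7)),np.sin(np.radians(72.7)),0]);n=np.array([c[1],-c[0],0])
P=np.array([.5617,.0605,.1005])
for nm in('top','scene'):
    f=load(nm);W=world(f)[f['depth']>0];k=W[(np.hypot(W[:,0]-.70,W[:,1]-.12)<.06)&(W[:,2]>.09)]-P
    print(nm,'p2 n',np.percentile(k@n,[1,99]).round(3),'c',np.percentile(k@c,[1,99]).round(3),'z',np.percentile(k[:,2]+P[2],99).round(3))
b=c*np.sin(np.radians(40))+np.array([0,0,np.cos(np.radians(40))])
go((P+[-.03,-.06,.22],0,72.7),(P+.09*b+[0,0,.1],-40,72.7))
E
```

```text
top p2 n [0.109 0.157] c [0.098 0.132] z 0.129
scene p2 n [0.113 0.161] c [0.095 0.129] z 0.128
t 13.65 F [ 0.7  0.1 -0.8] w 0.088 q [ 0.91  0.52 -0.47  1.95 -0.67  1.    0.63]
[174.9, -10.4, -14.5] [0.0, -45.0, -0.0]
[221.0, 0.3, 97.6] [0.0, -85.0, -0.0]
```

```bash
python3 -m inch '[[[30,0,-25],[0,-5,0]],[[60,-2,-50],[0,-12,0]],[[90,-4,-50],[0,-20,0]],[[120,-7,-40],[0,-29,0]],[[150,-9,-25],[0,-38,0]],[[175,-10,-15],[0,-45,0]],[[175,-10,-15],[0,-45,0]],[[175,-10,-15],[0,-45,0]]]' 0
python3 - <<'E'
from h import *
c=np.array([np.cos(np.radians(72.7)),np.sin(np.radians(72.7)),0])
P=np.array([.5617,.0605,.1005])
b=c*np.sin(np.radians(40))+np.array([0,0,np.cos(np.radians(40))])
go((P+.09*b+[0,0,.06],-40,72.7))
E
```

```text
t: 14.65
position: [0.5314, 0.0002, 0.3007]
ee_rot: [-3.139, 0.0, 1.27]
contact_force: [-1.0, -0.5, -0.4]
grip_width: 0.0878
t 14.65 F [-1.  -0.5 -0.4] w 0.0878 q [ 0.28  0.21 -0.46  1.77  0.1   1.19 -0.51]
[112.2, 11.3, 85.8] [-0.1, -40.0, 0.1]
```

```bash
python3 -m inch '[[[20,2,5],[0,-6,0]],[[40,4,15],[0,-13,0]],[[60,6,25],[0,-20,0]],[[80,8,40],[0,-28,0]],[[100,10,60],[0,-36,0]],[[112,11,80],[0,-40,0]],[[112,11,86],[0,-40,0]],[[112,11,86],[0,-40,0]]]' 0
python3 - <<'E'
from h import *
c=np.array([np.cos(np.radians(72.7)),np.sin(np.radians(72.7)),0]);n=np.array([c[1],-c[0],0])
P=np.array([.5617,.0605,.1005])
f=grab('wrist','w4.png');W=world(f)[f['depth']>0]-P
k=W[(abs(W@n)<.028)&(abs(W[:,2])<.03)&(W@c<.06)&(W@c>-.03)]
print('end c',np.percentile(k@c,[98,99.5]).round(4),'lat',np.percentile(k@n,[1,99]).round(4),'ztop',np.percentile(k[:,2],98)+P[2])
go((P+[0,0,.06],-40,72.7),(P,-40,72.7))
E
```

```text
t: 15.65
position: [0.576, 0.1009, 0.2159]
ee_rot: [-3.141, 0.699, 1.265]
contact_force: [0.2, -0.4, 0.8]
grip_width: 0.0874
end c [0.0258 0.0262] lat [-0.0205  0.0214] ztop 0.12087518477870776
t 15.7 F [ 1.1 -0.5  0.3] w 0.0877 q [-0.27  0.65 -0.41  1.51  0.61  1.66 -1.12]
[3.3, -1.7, 89.9] [-0.1, -0.0, -0.2]
[41.8, -1.8, 135.9] [-0.1, -0.0, -0.2]
```

View pics/w4.png

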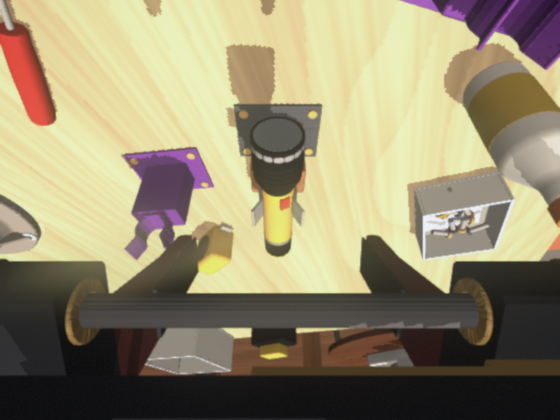

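The torch is in the clip, lens at (277,140), centred between the fingers (190/370). Approach and grip the head.

```bash
python3 -m inch '[[[5,-2,25],[0,0,0]],[[12,-2,50],[0,0,0]],[[20,-2,75],[0,0,0]],[[28,-2,97],[0,0,0]],[[35,-2,115],[0,0,0]],[[40,-2,129],[0,0,0]],[[42,-2,136],[0,0,0]],[[42,-2,136],[0,0,0]]]' 0
python3 - <<'E'
from h import *
go(([.5617,.0605,.1005],-40,72.7))
E
python3 -m inch '[[[0,0,0],[0,0,0]],[[0,0,0],[0,0,0]],[[0,0,0],[0,0,0]],[[0,0,0],[0,0,0]],[[0,0,0],[0,0,0]],[[0,0,0],[0,0,0]],[[0,0,0],[0,0,0]],[[0,0,0],[0,0,0]]]' 255
```

```text
t: 16.7
position: [0.5576, 0.0511, 0.0849]
ee_rot: [-3.141, 0.698, 1.268]
contact_force: [0.3, -0.3, 0.2]
grip_width: 0.0876
t 16.7 F [ 0.3 -0.3  0.2] w 0.0876 q [-0.22  0.75 -0.38  1.68  0.68  1.43 -1.22]
[-2.2, 1.1, 0.5] [-0.0, 0.0, -0.0]
t: 17.7
position: [0.5581, 0.0513, 0.085]
ee_rot: [3.141, 0.698, 1.268]
contact_force: [2.8, 0.3, 1.5]
grip_width: 0.0431
```

```bash
python3 -m inch '[[[-2,0,-2.3],[0,0,0]],[[-4,0,-4.6],[0,0,0]],[[-7,0,-8],[0,0,0]],[[-11,0,-13],[0,0,0]],[[-18,0,-21],[0,0,0]],[[-30,0,-36],[0,0,0]],[[-45,0,-54],[0,0,0]],[[-51,0,-61],[0,0,0]]]' 255
python3 - <<'E'
from h import *
c=np.array([np.cos(np.radians(72.7)),np.sin(np.radians(72.7)),0]);n=np.array([c[1],-c[0],0])
s=robot.get_state();R=Ro.from_euler('xyz',s['ee_rot']).as_matrix();g=s['position']-.019*R[:,2];print('grasp',g.round(4),s['contact_force'].round(1),s['grip_width'])
for nm in('scene','top','wrist'):
    f=grab(nm);W=world(f)[f['depth']>0]-g
    print(nm,'tail end',np.percentile((W@c)[(abs(W@n)<.02)&(abs(W[:,2])<.04)&(W@c>-.2)],1).round(4))
    for lo in(-.15,-.13,-.11,-.09,-.07,-.05):
        k=W[(W@c>lo)&(W@c<lo+.015)&(abs(W@n)<.03)&(abs(W[:,2])<.05)]
        if len(k): print(nm,lo,len(k),'ztop',np.percentile(k[:,2],97).round(4),'lat',np.percentile(k@n,[2,98]).round(4))
    if nm=='scene': cv2.imwrite('pics/c5.png',cv2.resize(f['image'][120:280,220:440],(660,480))[:,:,::-1])
E
```

```text
t: 18.7
position: [0.5583, 0.0523, 0.1673]
ee_rot: [3.138, 0.696, 1.266]
contact_force: [0.5, -0.2, -2.8]
grip_width: 0.0435
grasp [0.5619 0.0639 0.1819] [ 0.5 -0.2 -2.8] 0.04352757302695581
scene tail end -0.1517
scene -0.15 89 ztop -0.0206 lat [-0.0051  0.0194]
scene -0.13 96 ztop -0.0165 lat [-0.0055  0.0193]
scene -0.11 93 ztop -0.0113 lat [-0.0045  0.0189]
scene -0.09 101 ztop -0.0068 lat [-0.0053  0.0187]
scene -0.07 96 ztop -0.0011 lat [-0.008   0.0192]
scene -0.05 99 ztop 0.0039 lat [-0.0052  0.0193]
top tail end -0.1485
top -0.15 127 ztop -0.0214 lat [-0.0173  0.0139]
top -0.13 127 ztop -0.0165 lat [-0.0174  0.0136]
top -0.11 128 ztop -0.0117 lat [-0.0172  0.0128]
top -0.09 130 ztop -0.008 lat [-0.0172  0.0125]
top -0.07 132 ztop -0.0021 lat [-0.0172  0.0129]
top -0.05 133 ztop 0.0036 lat [-0.0173  0.0128]
wrist tail end 0.0193
```

View pics/c5.png

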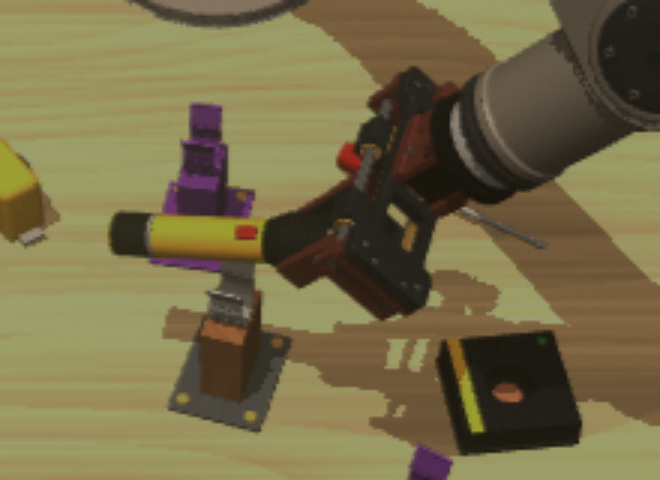

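Torch came out of the clip but slipped in the grip: its tail droops about 14° (tail at (130,233), lens in the gripper at (290,235)). Upright thus needs a turn of 76°, to tool tilt of about +36°. Lift, swing, and move over the charger.

```bash
python3 - <<'E'
from h import *
c=np.array([np.cos(np.radians(72.7)),np.sin(np.radians(72.7)),0])
ch=np.array([.573,.2228,0])-.0022*c
go((ch+[0,0,.30],36,72.7))
E
```

```text
t 18.85 F [-0.1 -0.4 -1.7] w 0.0435 q [-0.21  0.65 -0.4   1.65  0.64  1.53 -1.15]
[58.9, -36.5, -205.2] [0.1, 76.0, -0.1]
```

```bash
python3 -m inch '[[[-20,-3,-30],[0,3,0]],[[-35,-8,-60],[0,8,0]],[[-45,-12,-90],[0,14,0]],[[-45,-18,-115],[0,22,0]],[[-30,-22,-135],[0,30,0]],[[-10,-26,-155],[0,38,0]],[[15,-30,-175],[0,46,0]],[[35,-34,-190],[0,54,0]]]' 255
python3 - <<'E'
from h import *
c=np.array([np.cos(np.radians(72.7)),np.sin(np.radians(72.7)),0])
ch=np.array([.573,.2228,0])-.0022*c
go((ch+[0,0,.26],36,72.7))
E
```

```text
t: 19.85
position: [0.5691, 0.2046, 0.287]
ee_rot: [-3.141, -0.247, 1.268]
contact_force: [-0.5, 0.4, -2.0]
grip_width: 0.0437
t 19.85 F [-0.5  0.4 -2. ] w 0.0437 q [ 0.18  0.3  -0.63  1.74 -0.01  0.99 -0.72]
[16.3, -1.7, 47.9] [-0.0, 21.8, -0.1]
```

```bash
python3 -m inch '[[[4,0,5],[0,5,0]],[[8,-1,12],[0,11,0]],[[12,-1,20],[0,17,0]],[[16,-2,30],[0,22,0]],[[16,-2,40],[0,22,0]],[[16,-2,48],[0,22,0]],[[16,-2,48],[0,22,0]],[[16,-2,48],[0,22,0]]]' 255
cat > m.py <<'E'
from h import *
from scipy.optimize import least_squares
s=robot.get_state();R=Ro.from_euler('xyz',s['ee_rot']).as_matrix();g=s['position']-.019*R[:,2]
print('t',s['t'],'grasp',g.round(4),s['ee_rot'].round(3),s['contact_force'].round(1),s['grip_width'].round(4))
for nm in('scene','top'):
    f=grab(nm,None if nm=='top' else 's_%d.png'%(s['t']*10));V=world(f);V[f['depth']==0]=9
    W=V.reshape(-1,3);Q=W[np.hypot(*(W[:,:2]-g[:2]).T)<.06]
    k=Q[(Q[:,2]<g[2]-.045)&(Q[:,2]>g[2]-.15)]
    # cylinder fit, r=16 mm: axis x=a+b*dz
    def res(p):
        d=k[:,2]-(g[2]-.1); o=k[:,:2]-(p[:2]+np.outer(d,p[2:])); return np.hypot(*o.T)-.016
    r=least_squares(res,[*g[:2],0,0],loss='soft_l1',f_scale=.0015).x
    d=np.array([r[2],r[3],1]);tail=r[:2]-.055*r[2:]
    print(nm,len(k),'tilt deg',np.degrees(r[2:]).round(2),'axis at tail',tail.round(4),'zmin',np.percentile(Q[(np.hypot(*(Q[:,:2]-tail).T)<.02)][:,2],[1,3,10]).round(4))
    B=(np.hypot(W[:,0]-.573,W[:,1]-.2228)<.03)&(W[:,2]<.035)
    im=f['image'].reshape(-1,3).astype(int)
    cu=B&(im[:,0]-im[:,2]>40)&(im[:,0]>80)
    if cu.sum(): print('  copper n',cu.sum(),W[cu].mean(0).round(4))
E
python3 m.py
```

```text
t: 20.85
position: [0.5759, 0.2311, 0.2454]
ee_rot: [3.141, -0.628, 1.27]
contact_force: [0.4, -0.4, -1.9]
grip_width: 0.0436Traceback (most recent call last):
  File "m.py", line 4, in <module>
    print('t',s['t'],'grasp',g.round(4),s['ee_rot'].round(3),s['contact_force'].round(1),s['grip_width'].round(4))
                                                                                         ^^^^^^^^^^^^^^^^^^^^^
AttributeError: 'float' object has no attribute 'round'
```

```bash
sed -i "s/s\['grip_width'\].round(4)/s['grip_width']/" m.py; python3 m.py; ls pics
```

```text
t 20.85 grasp [0.5726 0.2204 0.2608] [ 3.141 -0.628  1.27 ] [ 0.4 -0.4 -1.9] 0.04363754316598745
scene 508 tilt deg [-0.29  0.4 ] axis at tail [0.5748 0.2207] zmin [0.0073 0.0092 0.0131]
  copper n 44 [0.5733 0.2213 0.0105]
top 0 tilt deg [0. 0.] axis at tail [0.5726 0.2204] zmin [0.2478 0.2781 0.283 ]
c2.png
c3.png
c5.png
crop0.png
s0.png
s2.png
s_208.png
scene_last.npz
t0.png
t2.png
top_last.npz
w1.png
w4.png
wrist_last.npz
```

Upright within 0.5°, and within about 1 mm of the cup in the scene camera. Descend to just above the mouth and look.

```bash
python3 -m inch '[[[-6,0,8],[0,0,0]],[[-14,0,19],[0,0,0]],[[-22,0,30],[0,0,0]],[[-29,0,40],[0,0,0]],[[-35,0,48],[0,0,0]],[[-39,0,54],[0,0,0]],[[-40,0,55],[0,0,0]],[[-40,0,55],[0,0,0]]]' 255
python3 m.py; python3 -c "
import cv2,glob
f=sorted(glob.glob('pics/s_2*.png'))[-1];i=cv2.imread(f)
cv2.imwrite('pics/c6.png',cv2.resize(i[190:280,340:440],(667,600),interpolation=cv2.INTER_CUBIC))"
```

```text
t: 21.95
position: [0.5761, 0.2302, 0.177]
ee_rot: [3.141, -0.629, 1.268]
contact_force: [0.0, -0.9, -2.2]
grip_width: 0.0434
t 21.95 grasp [0.5727 0.2196 0.1924] [ 3.141 -0.629  1.268] [ 0.  -0.9 -2.2] 0.04341761184633869
scene 443 tilt deg [-0.06  0.4 ] axis at tail [0.5746 0.2199] zmin [0.0078 0.0098 0.0366]
  copper n 31 [0.5746 0.2215 0.01  ]
top 0 tilt deg [0. 0.] axis at tail [0.5727 0.2196] zmin [0.1985 0.2047 0.214 ]
```

View pics/c6.png

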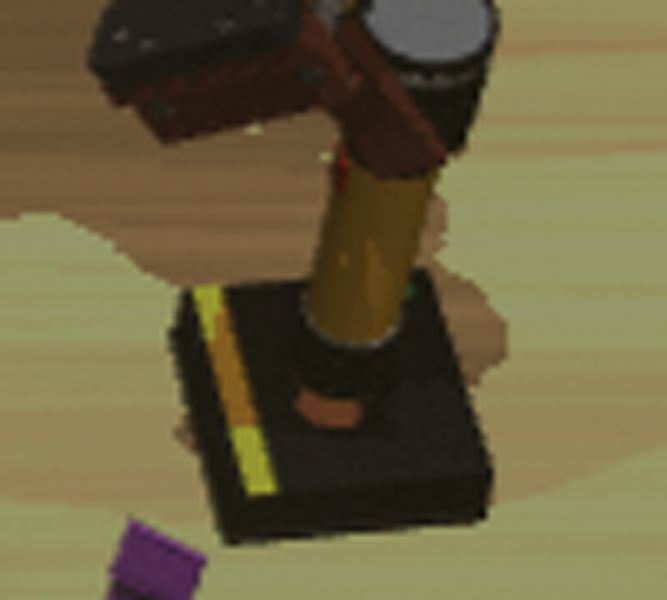

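The tail hangs directly over the cup: barrel axis extended through (327,410), copper contact at (330,410). Lower gently.

```bash
python3 -m inch '[[[-1.5,0,2],[0,0,0]],[[-3,0,4],[0,0,0]],[[-4.5,0,6],[0,0,0]],[[-6,0,8],[0,0,0]],[[-7.5,0,10],[0,0,0]],[[-9,0,12],[0,0,0]],[[-10,0,13.5],[0,0,0]],[[-10,0,13.5],[0,0,0]]]' 255; python3 m.py
```

```text
t: 23.05
position: [0.5757, 0.23, 0.1598]
ee_rot: [-3.141, -0.628, 1.268]
contact_force: [0.1, -0.1, -2.1]
grip_width: 0.0436
t 23.05 grasp [0.5724 0.2194 0.1752] [-3.141 -0.628  1.268] [ 0.1 -0.1 -2.1] 0.043616744758036584
scene 1241 tilt deg [-4.18  1.37] axis at tail [0.5801 0.2181] zmin [0.0223 0.0253 0.0333]
top 90 tilt deg [ 0.29 -3.13] axis at tail [0.5385 0.2152] zmin [-0.0016  0.0035  0.0271]
```

```bash
python3 -m inch '[[[-0.6,0,0.8],[0,0,0]],[[-1.2,0,1.6],[0,0,0]],[[-1.8,0,2.4],[0,0,0]],[[-2.4,0,3.2],[0,0,0]],[[-3,0,4],[0,0,0]],[[-3.5,0,4.8],[0,0,0]],[[-4.1,0,5.7],[0,0,0]],[[-4.1,0,5.7],[0,0,0]]]' 255
python3 -m inch '[[[-0.3,0,0.4],[0,0,0]],[[-0.6,0,0.8],[0,0,0]],[[-0.9,0,1.2],[0,0,0]],[[-1.2,0,1.6],[0,0,0]],[[-1.2,0,1.6],[0,0,0]],[[-1.2,0,1.6],[0,0,0]],[[-1.2,0,1.6],[0,0,0]],[[-1.2,0,1.6],[0,0,0]]]' 255
```

```text
t: 24.15
position: [0.5757, 0.2301, 0.1529]
ee_rot: [-3.141, -0.628, 1.268]
contact_force: [-0.3, -0.1, -2.6]
grip_width: 0.0435
t: 25.15
position: [0.5758, 0.23, 0.151]
ee_rot: [3.142, -0.628, 1.268]
contact_force: [0.0, 0.2, -3.3]
grip_width: 0.0436
```

```bash
python3 -m inch '[[[-0.3,0,0.4],[0,0,0]],[[-0.6,0,0.8],[0,0,0]],[[-0.9,0,1.2],[0,0,0]],[[-1.2,0,1.6],[0,0,0]],[[-1.2,0,1.6],[0,0,0]],[[-1.2,0,1.6],[0,0,0]],[[-1.2,0,1.6],[0,0,0]],[[-1.2,0,1.6],[0,0,0]]]' 255
python3 - <<'E'
from h import *
s=robot.get_state();print(s['contact_force'].round(1))
for nm in('scene','top'):
    f=grab(nm);W=world(f)[f['depth']>0];k=W[(np.hypot(W[:,0]-.574,W[:,1]-.222)<.017)&(W[:,2]>.17)&(W[:,2]<.215)]
    print(nm,len(k),np.median(k,0).round(4),np.linalg.lstsq(np.c_[k[:,:2],np.ones(len(k))],k[:,2],rcond=None)[0].round(3))
E
```

```text
t: 26.15
position: [0.5761, 0.2306, 0.1499]
ee_rot: [3.141, -0.629, 1.269]
contact_force: [-2.5, -0.8, 5.7]
grip_width: 0.0436
[-2.5 -0.8  5.7]
scene 154 [0.574  0.2223 0.1896] [-0.013 -0.025  0.203]
top 191 [0.5755 0.2251 0.1904] [-0.001  0.01   0.188]
```

On the floor: lens face level at z = 0.190 in both cameras, contact about 8 N. Relieve, open, and retreat.

```bash
python3 -m inch '[[[0.3,0,-0.4],[0,0,0]],[[0.3,0,-0.4],[0,0,0]],[[0.3,0,-0.4],[0,0,0]],[[0.3,0,-0.4],[0,0,0]],[[0.3,0,-0.4],[0,0,0]],[[0.3,0,-0.4],[0,0,0]],[[0.3,0,-0.4],[0,0,0]],[[0.3,0,-0.4],[0,0,0]]]' 255
python3 -m inch '[[[0,0,0],[0,0,0]],[[0,0,0],[0,0,0]],[[0,0,0],[0,0,0]],[[0,0,0],[0,0,0]],[[0,0,0],[0,0,0]],[[0,0,0],[0,0,0]],[[0,0,0],[0,0,0]],[[0,0,0],[0,0,0]]]' 0
python3 -m inch '[[[0,0,-5],[0,0,0]],[[0,0,-15],[0,0,0]],[[0,0,-35],[0,0,0]],[[0,0,-60],[0,0,0]],[[0,0,-90],[0,0,0]],[[0,0,-120],[0,0,0]],[[0,0,-140],[0,0,0]],[[0,0,-140],[0,0,0]]]' 0
python3 - <<'E'
from h import *
for nm in('scene','top'):
    f=grab(nm);W=world(f)[f['depth']>0];k=W[(np.hypot(W[:,0]-.574,W[:,1]-.222)<.02)&(W[:,2]>.17)&(W[:,2]<.215)]
    print(nm,len(k),np.median(k,0).round(4),np.linalg.lstsq(np.c_[k[:,:2],np.ones(len(k))],k[:,2],rcond=None)[0].round(3))
    if nm=='scene': cv2.imwrite('pics/c7.png',f['image'][:,:,::-1])
E
```

```text
t: 27.25
position: [0.576, 0.2303, 0.1499]
ee_rot: [3.141, -0.629, 1.268]
contact_force: [-2.8, -1.3, 6.0]
grip_width: 0.0434
t: 28.25
position: [0.5758, 0.23, 0.1495]
ee_rot: [3.142, -0.628, 1.268]
contact_force: [0.1, 0.0, 0.1]
grip_width: 0.0877
t: 29.25
position: [0.5521, 0.1502, 0.264]
ee_rot: [3.138, -0.628, 1.268]
contact_force: [0.9, 0.5, 0.8]
grip_width: 0.0875
scene 227 [0.576  0.2228 0.1898] [-0.132 -0.071  0.281]
top 367 [0.5737 0.2212 0.1898] [-0.016  0.095  0.178]
```

View pics/c7.png

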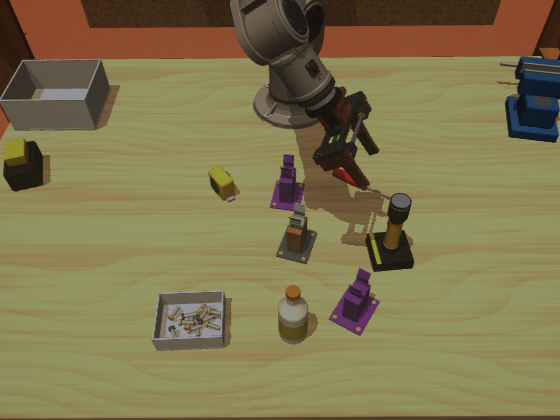

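The flashlight stands lens up in the charger at (395,225). The gripper is clear, and the bottle, screwdriver, tape and bin are where they were.

```bash
python3 -c "
from plant import robot
print(robot.get_state()['contact_force']); print(robot.close_job())"
```

```text
[-1.30231223 -0.86712389 -0.68284681]
the job is handed in; nothing more can be done
None
```

I laid the flashlight in the wooden block's clip and let go. I then took it again by the head, stood it tail-down in the charger's cup, and handed the job in at about 29 s of the 61 s allowed.

**Clip:**
- I pressed with about 16.5 N. After release the barrel lay level, with its axis at about 100 to 101 mm by the two fixed cameras. The wrist camera read about 1.5 mm lower.
- I judged it home from that push and those heights. I did not press again from above.

**Regrasp:** Pulling it out of the clip turned the flashlight about 14° in the grip. I measured that and allowed for it, and it hung within about 0.5° of upright over the cup.

**Charger:**
- It touched the cup floor at about 8 N.
- After release the lens face was at 190 mm in both fixed cameras, which puts the tail on the floor at 10 mm.
- My final check of lens tilt was too noisy to use, because it picked up the rim. The reading just before release was level, and the last picture shows it standing upright.

**Bystanders:** The glue bottle, screwdriver, tape measure and bin looked unmoved in the last picture. I did not measure them.

The two fixed cameras disagreed by about 5 mm, so I used their mean, which agreed with the wrist camera at the first grasp to within about 1 mm.

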